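# Rehang the slotted turner and shut the rack's keeper

### The arm

A 7-joint arm with a two-finger parallel gripper is mounted at the origin on a cart in front of the work surface, level with it; the furniture and walls round the work are solid. World frame = base frame: x ahead of the robot, y to its left, z up, the work surface at z = 0. Lengths are in m, angles in rad, forces in N, time in s.
With the tool pointing down it reaches from about 0.4 to 0.85 m from the base axis. Payload 10.4 kg.
Tool frame: the origin (TCP) lies at the very end of the fingers, on their centre line; the grasp point (between the pads) lies 19 mm behind it (grasp_offset is the distance from the TCP to the grasp point, in m); z points along the fingers, y is the line along which they close (so a half turn about z gives the same grasp; the last joint's range is limited). The gripper opens to 85 mm and grips with 20 to 120 N. Pads are 22 mm wide; open, the fingers measure 114 mm over their backs; the gripper's body (76 mm by 85 mm) begins 54 mm behind the grasp point. The pads swing forward as they close: fully open they stand 13 mm farther back than shut.
Start: joints at [1.27, 0.332, -0.065, 1.46, 0.022, 1.35, -0.088], TCP at [0.171, -0.601, 0.231] pointing down, gripper open.
Joint ranges: [-2.6, 2.6], [-0.5, 2.12], [-1.47, 1.34], [0.16, 2.42], [-1.27, 4.41], [0.06, 2.06], [-2.6, 2.6]. Speed limits (rad/s): [2.22, 2.22, 2.79, 2.79, 3.14, 3.14, 3.14].

### API

Orientations are given as a unit quaternion [x, y, z, w].
In Python, from workcell import * gives the robot as it stands.
- The arm moves only by the tool jog_arm, never from a script. Its argument "plan" is a list of rows, each a list of 3 entries, a list of its own where there are three numbers: the turn, a rotation vector about the tool's x, y, z in rad, then the shift along the tool's x, y, z in m, then the finger opening in m, from 0 to 0.0854. A call has 1 to 8 rows; each row is the pose to reach, as a shift and turn from the pose commanded when the call began, along the tool's axes at that moment; what a row does not reach only later rows make up. A row lasts 1/12 s, in which the tool goes at most 41.7 mm and 7.16 degrees, less where a joint would pass 70% of its speed; a pose out of reach is approached as far as the arm can. A call with a gripper value outside its range is refused whole. The fingers move at their own pace and stop on an object; "force" is the grip in N (left out, the last holds). Time passes only in rows, so rows that repeat a pose let the fingers close. It gives the time, the measured TCP pose, the force, the opening and the grip force at its end, in the units of the state.
- get_obs(): the state, without advancing time (a new reading comes with each control period).
- camera(name): name is "scene" or "top"; returns a dict with "img" (480x640x3 uint8, red, green, blue), "mtx" (3x3 intrinsics, pixels), "extrinsics" (4x4, takes a point from camera to world coordinates). Camera axes: x right, y down, z forward; pixel columns grow to the right and rows downward; lengths in m; the calibration is good to about 2 mm. A picture is of the moment at which its call begins. There is no depth.
- hand_in(): hands the job in; it is judged then, once.
The state is a dict: "clock": time; "joint_pos": joint angles; "joint_velocities": joint speeds; "tau": joint torques, N m; "position": TCP position; "ee_rot": TCP orientation; "ft_force": force on the tool from outside, world axes, zero at the start; "torque": the same for the moment, N m; "grip_width": opening from 0.0 (shut) to 1.0 (fully open); "grasp_force": force on a finger pad.
Only numpy, scipy, OpenCV 4.12 (cv2) and the standard library are available. Lean on these libraries where they do the work, as an engineer would, in place of code of your own. Each camera call takes 0.05 s, during which the arm holds its last target. There are 200 camera calls.

### The job

The kiosk is about to be driven off. Take the slotted turner from the drying stand and hang it by its hook on the utensil rack's rail, in the gap between the round skimmer and the square scraper, upright and not touching either, without knocking them off or shifting them along; let go, then swing the keeper bar shut over the hooks against its stop. Leave the can, the salt shaker and the sauce cups where they are.

Things in the scene. Friction and masses are not known exactly. Their poses are not given: they have to be found in the camera images.
- turner_center (a point): centre (half-way up) of the steel slotted turner, loose, 0.12 kg, 165 mm tall, blade 58 mm wide; hangs on the drying stand. Its flat strap handle (20 mm wide, 3 thick) rises on the -x side and ends in a square hook over the bar. The point lies 75.5 mm below the hook point; z up, y along the bar, x across the hook. Black grip on the strap's -x side 35 to 85 mm, blade 89 to 158 mm below the hook point.
- turner_hook (a point): point in the turner's hook where the bar's axis lies when hung (x across the hook, y along the bar). Crest: underside 4, top 7 mm above it. Strap 9 to 12 mm to -x, its blade in the same plane; tip leg 9 to 12 mm to +x, ending 20 mm below the point. So the hook measures 24 mm along x, 20 along y; pinch it from above across x, finger in front and behind, even on the bar.
- stand_bar (a point): point of the fixed drying stand's bar where the turner hangs: bar of 8 mm diameter along the stand's y, axis 200 mm high, free end 28 mm to -y, held by a 16 mm post 62 mm to +y, 210 mm tall. An equal bar runs 80 mm lower, 2 mm nearer to -x. Things hung so lean back 0.04 rad. Lift the hook at least 25 mm to clear the bar.
- rail_mid (a point): middle (on the axis) of the fixed utensil rack's rail: bar of 8 mm diameter, 200 mm high, along the rack's y between posts (14 mm thick, 211 mm tall) 128 mm to either side. The rack's x points away from the robot. An equal bar runs 80 mm lower, 2 mm nearer to -x. Base plate 110 x 290 x 12 mm.
- skimmer_hook (a point): hook point of the round skimmer (steel disc of 58 mm, 89 to 147 mm below the point); strap, hook and axes as the turner's. Hangs loose on the rail 64 to 77 mm from its middle, on either side; can be knocked off or slid along.
- scraper_hook (a point): hook point of the square scraper (unslotted steel blade 58 mm wide, to 158 mm below the point); strap, hook and axes as the turner's. Hangs loose on the rail 64 to 77 mm from its middle, on the side opposite the skimmer; can be knocked off or slid along.
- keeper_knob (a point): centre of the black upright knob (16 mm diameter, 232 to 272 mm high) near the free end of the keeper, a flat bar 8 mm thick, 214 to 232 mm high, hinged about a vertical axis on the rail's line 128 mm to the rack's -y of the rail's middle. Knob 235 mm from that axis. Shut, the bar passes 7 mm over hooks that are fully down.
- keeper (a joint): angle of the keeper bar in rad: 0 is shut, above the rail and against the stop at the rack's +y post; it grows as the free end swings away towards the rack's +x. Starts at 0.7 to 0.95. Stays where it is left; under 1 N at the knob moves it.
- can: drinks can behind the rack (another, fixed, stands in the far corner), 53 mm diameter, 134 mm tall, bystander; origin at the centre of its underside, z up
- shaker: salt shaker, 39 x 41 x 81 mm, bystander; origin at the centre of its underside, z up
- cup_1: small black sauce cup, 51 mm diameter, 29 mm tall, near the robot, bystander; origin at the centre of its underside, z up
- cup_2: small black sauce cup, 51 mm diameter, 29 mm tall, behind the rack, bystander; origin at the centre of its underside, z up
Things that resemble listed ones, but are neither listed nor needed, are in the scene too. What is shaped like the part that bears skimmer_hook but green is not meant.

How it is judged:
By the outcome, as a careful person would: the job done as asked, in the order asked, and still so for the second after the job is handed in, with the robot touching nothing.
It also fails if it takes over 72 s, if anything falls off the work surface, if the arm or the gripper's body presses on something with over 40 N, if the wrist force passes 120 N, or if a joint passes its speed limit or range.

## Working session

There is one attempt and no reset: what is moved stays moved. The work goes in short steps, Python scripts to look and compute and a tool call to move; the robot and the scene stay as the last step left them, time stands still between calls to the robot, and variables do not carry over. Pictures are saved under pics/ and viewed, at most 10 in all, crops included, and the job is handed in when it is done.

Besides the shell and the picture viewer there is one more tool, called after "Call:" as name([rows], argument=value, ...), one row to a line, values as JSON. jog_arm: Moves the arm, as the interface text tells. Its arguments: {"type":"object","properties":{"plan":{"type":"array"},"force":{"type":"number"}},"required":["plan"]}

```bash
mkdir -p pics; ls; python3 - <<'E'
from workcell import *
import cv2,numpy as np
o=get_obs();print({k:np.round(v,3).tolist() for k,v in o.items()})
for n in("scene","top"):
    c=camera(n);cv2.imwrite(f"pics/{n}0.png",c["img"][:,:,::-1]);print(n,np.round(c["mtx"],1).tolist(),np.round(c["extrinsics"],3).tolist())
E
```

```text
pics
{'clock': 0.0, 'joint_pos': [1.27, 0.333, -0.065, 1.461, 0.022, 1.35, -0.088], 'joint_velocities': [-0.001, -0.002, -0.001, -0.001, 0.0, 0.001, 0.002], 'tau': [0.001, -62.544, 0.05, -39.161, 0.016, 0.01, -0.0], 'position': [0.171, -0.601, 0.23], 'ee_rot': [0.99, 0.138, -0.0, -0.001], 'ft_force': [1.784, 0.382, -0.183], 'torque': [0.042, -0.04, 0.039], 'grasp_force': 0.0, 'grip_width': 0.996}
scene [[533.5, 0.0, 323.4], [0.0, 533.5, 229.2], [0.0, 0.0, 1.0]] [[-0.776, -0.378, 0.504, -0.071], [-0.63, 0.487, -0.605, 0.602], [-0.017, -0.787, -0.616, 0.892], [0.0, 0.0, 0.0, 1.0]]
top [[588.8, 0.0, 319.1], [0.0, 588.8, 240.5], [0.0, 0.0, 1.0]] [[0.071, -0.977, 0.202, 0.271], [-0.997, -0.069, 0.016, -0.084], [-0.001, -0.203, -0.979, 1.404], [0.0, 0.0, 0.0, 1.0]]
```

View pics/scene0.png

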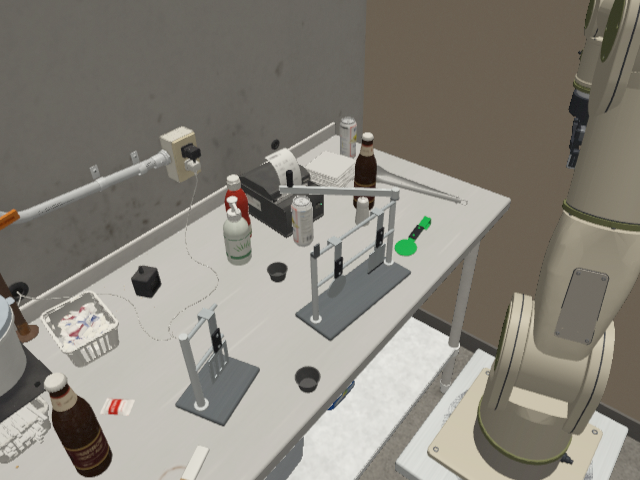

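View pics/top0.png

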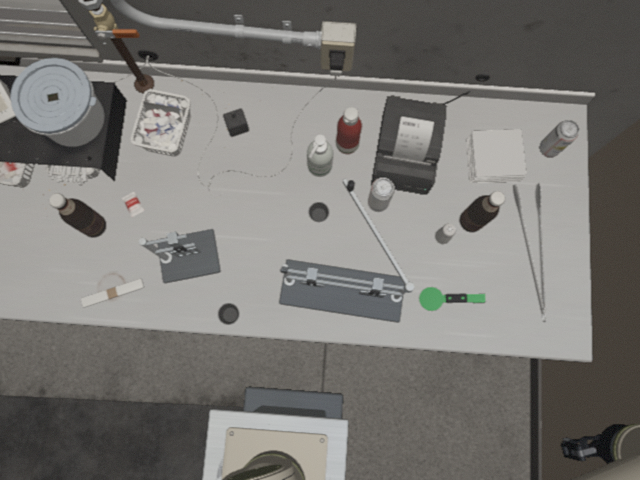

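The scene view shows the stand at about (215,355) with the turner, and the rack at (355,260) with its keeper open (knob at (290,180)). The top view shows the stand at (187,255), hooks at (312,275) and (377,288), hinge (408,287) and knob (349,185). I'll zoom in on these.

```bash
python3 - <<'E'
import cv2,numpy as np
t=cv2.imread("pics/top0.png");s=cv2.imread("pics/scene0.png")
def cr(i,x,y,w,h,f): return cv2.resize(i[y:y+h,x:x+w],None,fx=f,fy=f,interpolation=cv2.INTER_CUBIC)
a=cr(t,270,255,150,75,5.333333)[:300,:800]  # w800 h400
b=cr(t,130,222,100,72,4)
A=cv2.resize(t[250:325,265:425],(800,375),interpolation=cv2.INTER_CUBIC)
B=cv2.resize(t[225:290,135:225],(312,225),interpolation=cv2.INTER_CUBIC)
B=np.zeros((225,800,3),np.uint8)
B[:, :315]=cv2.resize(t[228:273,138:201],(315,225),interpolation=cv2.INTER_CUBIC)
B[:, 330:330+375]=cv2.resize(t[170:215,330:405],(375,225),interpolation=cv2.INTER_CUBIC)
cv2.imwrite("pics/ztop.png",np.vstack([A,B]))
Z=np.zeros((600,800,3),np.uint8)
Z[:,:440]=cv2.resize(s[180:330,300:410],(440,600),interpolation=cv2.INTER_CUBIC)
Z[:540,440:]=cv2.resize(s[295:430,175:265],(360,540),interpolation=cv2.INTER_CUBIC)
cv2.imwrite("pics/zscene.png",Z)
E
```

```text
(no output)
```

View pics/ztop.png

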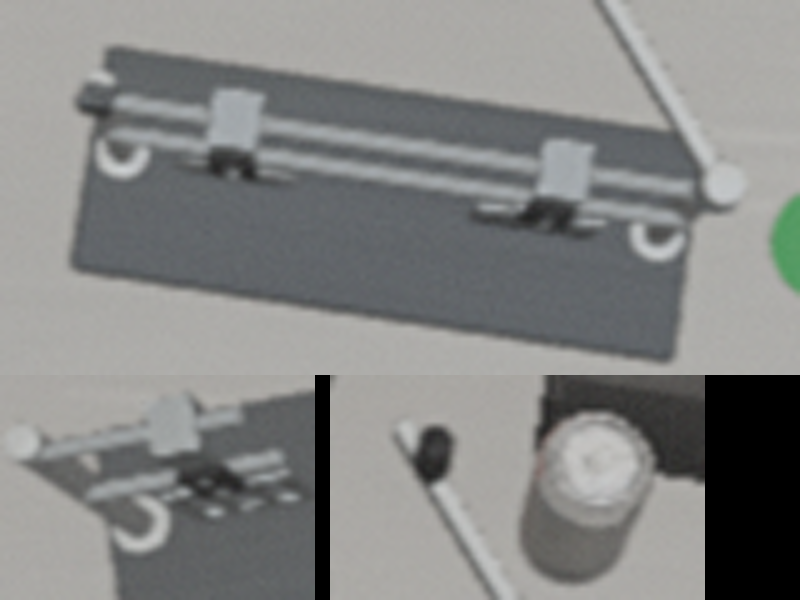

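View pics/zscene.png

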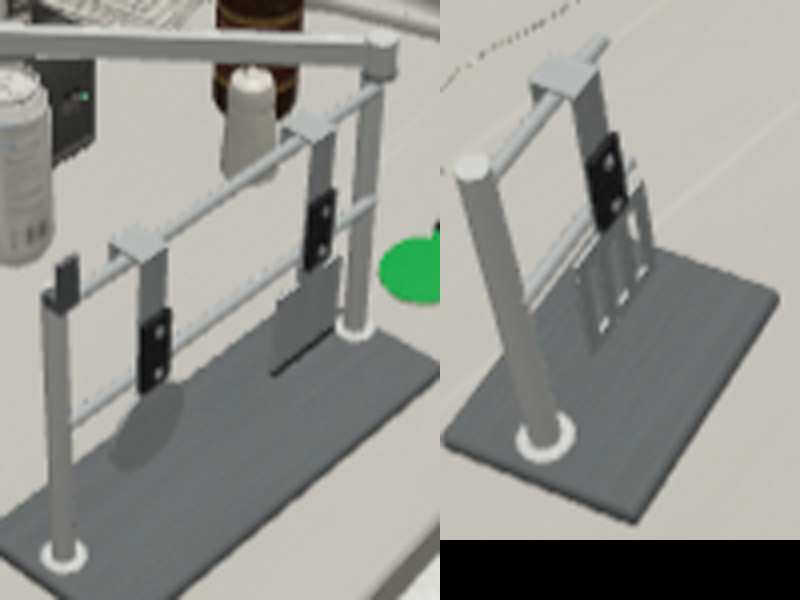

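Zoom: hook crest quads are clear in both views, with the round skimmer on the +y side and the scraper on the -y side. The can stands near the keeper, which sits between can and rack. Next step is to triangulate.

```bash
cat > h.py <<'E'
from workcell import *
import cv2,numpy as np
from scipy.spatial.transform import Rotation as R
CAL={'top':None,'scene':None}
def cal(n):
    if CAL[n] is None: CAL[n]=camera(n)
    return CAL[n]
def ray(n,p):
    c=cal(n);E=np.array(c['extrinsics']);d=E[:3,:3]@np.linalg.solve(c['mtx'],[p[0],p[1],1.]);return E[:3,3],d/np.linalg.norm(d)
def tri(a,b):
    A=np.zeros((3,3));v=np.zeros(3);L=[ray('top',a),ray('scene',b)]
    for o,d in L:
        P=np.eye(3)-np.outer(d,d);A+=P;v+=P@o
    x=np.linalg.solve(A,v);return x,max(np.linalg.norm((np.eye(3)-np.outer(d,d))@(x-o)) for o,d in L)
def plane(n,p,z):
    o,d=ray(n,p);return o+d*(z-o[2])/d[2]
E
python3 - <<'E'
from h import *
f=lambda u,v,x,y,s:((u+.5)/s-.5+x,(v+.5)/s-.5+y)
T=lambda u,v:f(u,v,265,250,5);S=lambda u,v:f(u,v,300,180,4)
P={'skim':(T(236,121),S(140,248)),'scra':(T(566,172),S(311,129)),
'turn':(f(173,50,138,228,5),f(126,76,175,295,4)),'spost':(f(22,67,138,228,5),f(476-440,166,175,295,4)),
'hinge':(T(724,185),S(383,40)),'knobtop':(f(437-330,440-375,330,170,5),(290,172))}
W={}
for k,(a,b) in P.items():
    x,e=tri(a,b);W[k]=x;print(k,np.round(x*1e3,1),'err',round(e*1e3,1),'planes',np.round(plane('top',a,x[2] if k in('hinge','knobtop') else .207)*1e3,1),np.round(plane('scene',b,.207)*1e3,1))
d=W['skim']-W['scra'];print(np.linalg.norm(d[:2]),np.degrees(np.arctan2(d[1],d[0]))-90)
# rings
a=plane('top',T(123,158),.012);b=plane('top',T(657,240),.012);print('rings',a,b,(a+b)/2,np.linalg.norm(a-b),np.degrees(np.arctan2(*(a-b)[[1,0]]))-90)
a=plane('scene',S(64,555),.012);b=plane('scene',S(356,328),.012);print('rings',a,b,(a+b)/2)
d=W['spost']-W['turn'];print('stand',np.linalg.norm(d[:2]),np.degrees(np.arctan2(d[1],d[0]))-90)
d=W['knobtop']-W['hinge'];print('kn',np.linalg.norm(d[:2]),np.degrees(np.arctan2(d[1],d[0]))-90)
# stand bar dir from top: (20,455)..(240,412)
a=plane('top',f(45,452-375,138,228,5),.2);b=plane('top',f(240,412-375,138,228,5),.2);d=a-b;print('bar',np.degrees(np.arctan2(d[1],d[0]))-90,a,b)
a=plane('scene',f(500-440,170,175,295,4),.2);b=plane('scene',f(604-440,45,175,295,4),.2);d=a-b;print('bar',np.degrees(np.arctan2(d[1],d[0]))-90,a,b)
c=cal('top');c=cal('scene')
o=get_obs();print(R.from_quat(o['ee_rot']).as_matrix().round(3),o['clock'])
E
```

```text
skim [448.  -55.  204.1] err 0.2 planes [447.4 -55.2 207. ] [446.1 -52.1 207. ]
scra [ 436.6 -191.3  205.1] err 0.5 planes [ 436.  -191.3  207. ] [ 435.6 -188.9  207. ]
turn [502.5 240.  205.5] err 0.4 planes [502.5 239.9 207. ] [500.8 240.6 207. ]
spost [489.6 299.8 210.6] err 0.9 planes [490.9 301.6 207. ] [491.7 297.8 207. ]
hinge [ 432.  -252.1  232.7] err 0.4 planes [ 431.7 -252.3  232.7] [ 452.  -285.2  207. ]
knobtop [ 627.2 -122.3  268.8] err 1.3 planes [ 628.4 -121.6  268.8] [ 694.9 -194.6  207. ]
0.1367608533779002 -4.778721426814911
rings [0.45457331 0.00191226 0.012     ] [ 0.43355697 -0.25335024  0.012     ] [ 0.44406514 -0.12571899  0.012     ] 0.2561262001188317 -4.706676639497971
rings [ 0.46172783 -0.00290437  0.012     ] [ 0.43957995 -0.25911138  0.012     ] [ 0.45065389 -0.13100787  0.012     ]
stand 0.061168935424102205 12.188538994980917
kn 0.23438300798881498 -56.39580348182189
bar 16.024417801528386 [0.48866794 0.29367025 0.2       ] [0.5114178  0.21445948 0.2       ]
bar 14.661526021730467 [0.48772312 0.28978705 0.2       ] [0.50758999 0.21385133 0.2       ]
[[ 0.962  0.274 -0.   ]
 [ 0.274 -0.962  0.001]
 [-0.    -0.001 -1.   ]] 0.2
```

```bash
cat >> h.py <<'E'
def go(*targets):
    "targets: x,y,z, angle of tool y in deg (world); prints turn and shift"
    o=get_obs();Rm=R.from_quat(o['ee_rot']);p=np.array(o['position'])
    for x,y,z,a in targets:
        a=np.radians(a);Y=np.array([np.cos(a),np.sin(a),0]);Z=np.array([0,0,-1.]);T=R.from_matrix(np.c_[np.cross(Y,Z),Y,Z])
        print('turn',(Rm.inv()*T).as_rotvec().round(4),'shift',Rm.inv().apply(np.array([x,y,z])-p).round(4))
E
python3 -c "
from h import *
go((.3,-.5,.4,-50),(.45,-.3,.4,-30))"
```

```text
turn [-8.000e-04 -2.000e-04 -4.204e-01] shift [ 0.1514 -0.0618 -0.1691]
turn [-8.000e-04 -3.000e-04 -7.694e-01] shift [ 0.3505 -0.213  -0.169 ]
```

Call:
jog_arm([
  [[0, 0, -0.1], [0, 0, -0.04], 0.0854],
  [[0, 0, -0.2], [0.01, 0, -0.08], 0.0854],
  [[0, 0, -0.3], [0.03, -0.01, -0.12], 0.0854],
  [[0, 0, -0.4], [0.055, -0.02, -0.15], 0.0854],
  [[0, 0, -0.5], [0.09, -0.035, -0.17], 0.0854],
  [[0, 0, -0.6], [0.125, -0.05, -0.17], 0.0854],
  [[0, 0, -0.7], [0.16, -0.07, -0.17], 0.0854],
  [[0, 0, -0.77], [0.195, -0.09, -0.17], 0.0854],
], force=40)

```text
clock: 0.87
position: [0.3355, -0.4596, 0.4016]
ee_rot: [0.865, 0.503, 0.0, 0.0]
ft_force: [1.3, -0.0, -0.1]
grip_width: 1.0
grasp_force: 0.0
```

```bash
python3 -c "
from h import *
go((.46,-.25,.4,-15),(.48,-.1,.4,0),(.50,.1,.4,7),(.502,.24,.3,14))"
```

```text
turn [ 0.0006  0.0004 -0.2559] shift [0.2437 0.0045 0.0015]
turn [ 5.000e-04  5.000e-04 -5.177e-01] shift [ 0.384  -0.0524  0.0015]
turn [ 5.000e-04  5.000e-04 -6.399e-01] shift [ 0.5677 -0.134   0.0014]
turn [ 5.000e-04  5.000e-04 -7.621e-01] shift [ 0.6903 -0.2016  0.1013]
```

Call:
jog_arm([
  [[0, 0, -0.06], [0.04, 0, 0], 0.0854],
  [[0, 0, -0.12], [0.08, 0, 0], 0.0854],
  [[0, 0, -0.18], [0.12, 0, 0], 0.0854],
  [[0, 0, -0.23], [0.16, 0, 0], 0.0854],
  [[0, 0, -0.28], [0.2, 0, 0], 0.0854],
  [[0, 0, -0.33], [0.24, 0, 0], 0.0854],
  [[0, 0, -0.38], [0.28, -0.01, 0], 0.0854],
  [[0, 0, -0.43], [0.315, -0.025, 0], 0.0854],
])

```text
clock: 1.53
position: [0.4708, -0.1731, 0.4008]
ee_rot: [0.738, 0.675, 0.0, -0.0]
ft_force: [0.6, 0.8, 0.7]
grip_width: 1.001
grasp_force: 0.0
```

```bash
python3 -c "
from h import *
go((.50,.1,.4,7),(.502,.24,.3,14))"
```

```text
turn [-0.0004 -0.0008 -0.2114] shift [0.2746 0.0047 0.001 ]
turn [-3.000e-04 -8.000e-04 -3.336e-01] shift [ 0.4142 -0.0057  0.1011]
```

Call:
jog_arm([
  [[0, 0, -0.05], [0.04, 0, 0], 0.0854],
  [[0, 0, -0.1], [0.08, 0, 0], 0.0854],
  [[0, 0, -0.15], [0.12, 0, 0], 0.0854],
  [[0, 0, -0.2], [0.16, 0, 0], 0.0854],
  [[0, 0, -0.25], [0.2, 0, 0], 0.0854],
  [[0, 0, -0.29], [0.24, 0, 0], 0.0854],
  [[0, 0, -0.33], [0.28, 0, 0], 0.0854],
  [[0, 0, -0.33], [0.32, 0, 0], 0.0854],
])

```text
clock: 2.2
position: [0.4993, 0.1447, 0.4015]
ee_rot: [0.618, 0.786, 0.0, 0.0]
ft_force: [0.2, -1.1, -0.5]
grip_width: 1.002
grasp_force: 0.0
```

```bash
python3 -c "
from h import *
go((.502,.24,.29,14))"
```

```text
turn [ 0.0006  0.0006 -0.0054] shift [0.092  0.0251 0.1115]
```

Call:
jog_arm([
  [[0, 0, 0], [0.035, 0.01, 0.0], 0.0854],
  [[0, 0, 0], [0.07, 0.02, 0.02], 0.0854],
  [[0, 0, 0], [0.092, 0.025, 0.06], 0.0854],
  [[0, 0, 0], [0.092, 0.025, 0.1], 0.0854],
  [[0, 0, 0], [0.092, 0.025, 0.111], 0.0854],
  [[0, 0, 0], [0.092, 0.025, 0.111], 0.0854],
])

```text
clock: 2.7
position: [0.5007, 0.2376, 0.2864]
ee_rot: [0.618, 0.786, -0.003, -0.001]
ft_force: [0.7, -0.3, -0.1]
grip_width: 0.998
grasp_force: 0.0
```

```bash
python3 - <<'E'
from h import *
go((.502,.24,.177,14))
t=camera('top')['img'];s=camera('scene')['img']
Z=np.zeros((480,800,3),np.uint8)
Z[:,:400]=cv2.resize(t[190:286,130:210],(400,480),interpolation=3)
Z[:,400:]=cv2.resize(s[260:380,160:260],(400,480),interpolation=3)
cv2.imwrite('pics/a.png',Z[:,:,::-1])
E
```

```text
turn [-0.0062  0.001  -0.0063] shift [0.0022 0.0025 0.1093]
```

View pics/a.png

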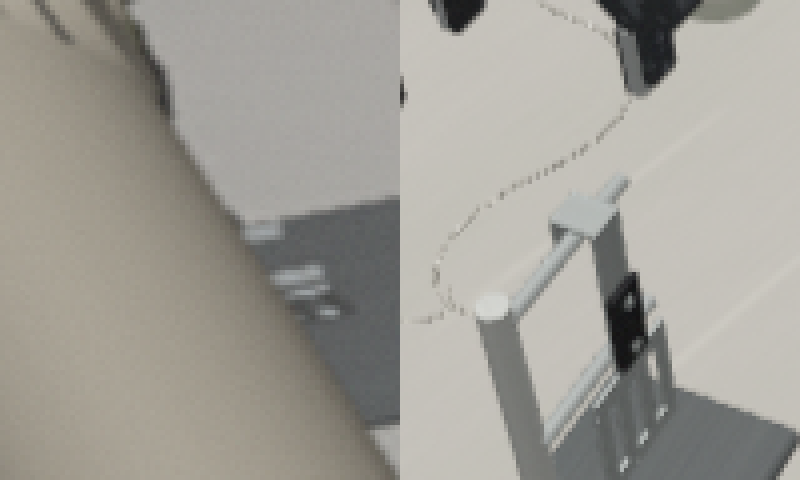

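The scene crop shows both fingertips straddling the hook crest (scene px ~(220,284) and (172,267), crest ~(206,314)). The top view is blocked by the arm. Descending.

Call:
jog_arm([
  [[-0.005, 0, -0.005], [0.002, 0.002, 0.03], 0.0854],
  [[-0.005, 0, -0.005], [0.002, 0.002, 0.06], 0.0854],
  [[-0.005, 0, -0.005], [0.002, 0.002, 0.085], 0.0854],
  [[-0.005, 0, -0.005], [0.002, 0.002, 0.1], 0.0854],
  [[-0.005, 0, -0.005], [0.002, 0.002, 0.109], 0.0854],
  [[-0.005, 0, -0.005], [0.002, 0.002, 0.109], 0.0854],
  [[-0.005, 0, -0.005], [0.002, 0.002, 0.109], 0.05],
  [[-0.005, 0, -0.005], [0.002, 0.002, 0.109], 0.04],
])

```text
clock: 3.47
position: [0.5048, 0.2411, 0.1832]
ee_rot: [0.617, 0.787, 0.003, 0.002]
ft_force: [-0.8, -0.4, -0.1]
grip_width: 0.743
grasp_force: 0.0
```

```bash
python3 - <<'E'
from h import *
go((.502,.24,.177,14))
s=camera('scene')['img']
cv2.imwrite('pics/b.png',cv2.resize(s[250:370,150:270],(600,600),interpolation=3)[:,:,::-1])
E
```

```text
turn [ 0.0076 -0.0003 -0.0028] shift [-0.0004 -0.003   0.0061]
```

View pics/b.png

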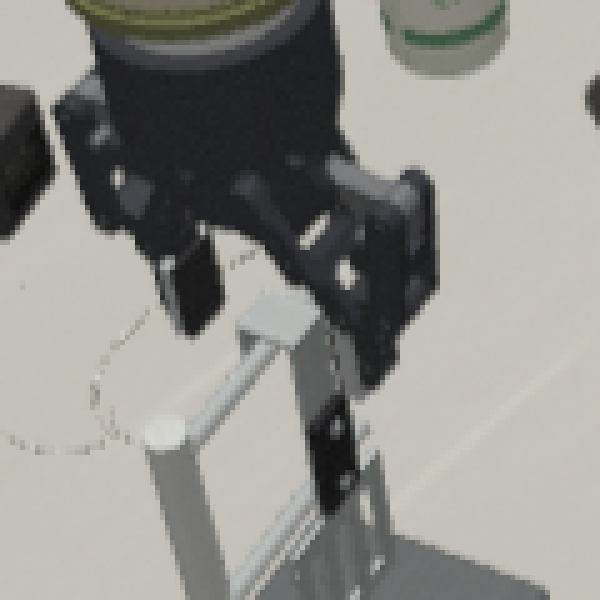

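The fingers straddle the hook, with the tool about 3 mm too far to +x (right-finger gap smaller). I'll correct this and close.

Call:
jog_arm([
  [[0.006, 0, 0], [0, -0.003, 0.006], 0.04],
  [[0.006, 0, 0], [0, -0.003, 0.006], 0.035],
  [[0.006, 0, 0], [0, -0.003, 0.006], 0.03],
  [[0.006, 0, 0], [0, -0.003, 0.006], 0.026],
  [[0.006, 0, 0], [0, -0.003, 0.006], 0.02],
  [[0.006, 0, 0], [0, -0.003, 0.006], 0.015],
  [[0.006, 0, 0], [0, -0.003, 0.006], 0.015],
  [[0.006, 0, 0], [0, -0.003, 0.006], 0.015],
], force=40)

```text
clock: 4.18
position: [0.5011, 0.24, 0.1755]
ee_rot: [0.617, 0.787, -0.0, -0.0]
ft_force: [1.2, -0.6, 3.7]
grip_width: 0.274
grasp_force: 41.7
```

```bash
python3 - <<'E'
from h import *
go((.502,.24,.177,14))
s=camera('scene')['img']
cv2.imwrite('pics/c.png',cv2.resize(s[250:370,150:270],(600,600),interpolation=3)[:,:,::-1])
E
```

```text
turn [-0.0005  0.0001 -0.0024] shift [-0.0002  0.0008 -0.0015]
```

View pics/c.png

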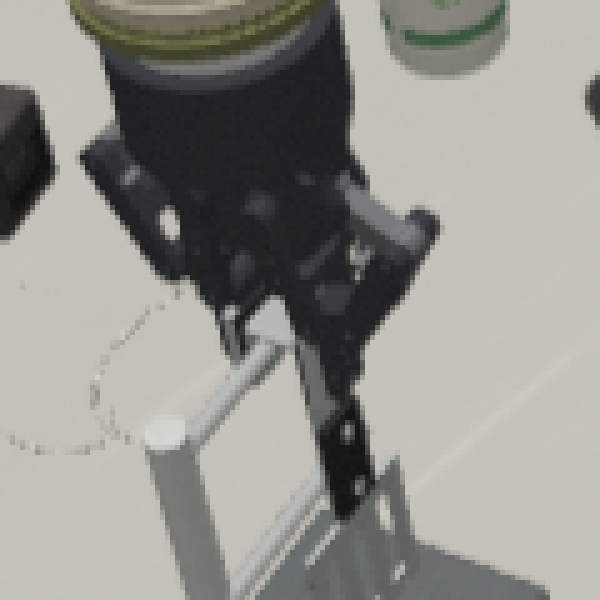

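Grip is good (23.4 mm opening, 41.7 N on the pads) and the turner now hangs vertically. Lifting.

Call:
jog_arm([
  [[0, 0, 0], [0, 0, -0.01], 0.015],
  [[0, 0, 0], [0, 0, -0.025], 0.015],
  [[0, 0, 0], [0, 0, -0.05], 0.015],
  [[0, 0, 0], [0, 0, -0.08], 0.015],
  [[0, 0, 0], [0, 0, -0.115], 0.015],
  [[0, 0, 0], [0, 0, -0.155], 0.015],
  [[0, 0, 0], [0, 0, -0.195], 0.015],
  [[0, 0, 0], [0, 0, -0.225], 0.015],
])

```text
clock: 4.9
position: [0.5007, 0.2402, 0.4041]
ee_rot: [0.616, 0.787, 0.001, 0.0]
ft_force: [0.8, 0.4, -2.9]
grip_width: 0.273
grasp_force: 41.2
```

```bash
python3 -c "
from h import *
go((.441,-.123,.41,-4.75),(.465,.06,.4,5),(.450,-.05,.41,-2))"
```

```text
turn [ 0.0011 -0.0005  0.3252] shift [-0.3383 -0.1451 -0.0062]
turn [ 0.0011 -0.0004  0.155 ] shift [-0.1664 -0.0779  0.0039]
turn [ 0.0011 -0.0005  0.2772] shift [-0.2696 -0.1188 -0.0061]
```

Call:
jog_arm([
  [[0, 0, 0.02], [-0.02, -0.01, 0], 0.015],
  [[0, 0, 0.05], [-0.05, -0.023, 0], 0.015],
  [[0, 0, 0.08], [-0.085, -0.038, 0], 0.015],
  [[0, 0, 0.12], [-0.12, -0.053, 0], 0.015],
  [[0, 0, 0.16], [-0.155, -0.068, 0], 0.015],
  [[0, 0, 0.2], [-0.19, -0.083, 0], 0.015],
  [[0, 0, 0.24], [-0.225, -0.098, 0], 0.015],
  [[0, 0, 0.26], [-0.25, -0.109, 0], 0.015],
])

```text
clock: 5.57
position: [0.454, -0.032, 0.4009]
ee_rot: [0.715, 0.699, -0.001, 0.0]
ft_force: [0.1, -0.5, -1.1]
grip_width: 0.273
grasp_force: 41.3
```

```bash
python3 -c "
from h import *
go((.441,-.123,.41,-4.75))"
```

```text
turn [-0.0009  0.0011  0.06  ] shift [-0.0913 -0.011  -0.009 ]
```

Call:
jog_arm([
  [[0, 0, 0.03], [-0.03, -0.004, 0], 0.015],
  [[0, 0, 0.06], [-0.06, -0.007, 0], 0.015],
  [[0, 0, 0.06], [-0.08, -0.009, 0], 0.015],
  [[0, 0, 0.06], [-0.091, -0.011, 0], 0.015],
  [[0, 0, 0.06], [-0.091, -0.011, 0], 0.015],
  [[0, 0, 0.06], [-0.091, -0.011, 0], 0.015],
])

```text
clock: 6.07
position: [0.4427, -0.1186, 0.4006]
ee_rot: [0.734, 0.679, -0.0, -0.0]
ft_force: [0.9, -0.2, -1.1]
grip_width: 0.276
grasp_force: 41.2
```

```bash
python3 - <<'E'
from h import *
go((.441,-.123,.41,-4.75))
s=camera('scene')['img']
cv2.imwrite('pics/d_full.png',s[:,:,::-1])
cv2.imwrite('pics/d.png',cv2.resize(s[120:310,290:440],(474,600),interpolation=3)[:,:,::-1])
E
```

```text
turn [-0.001  -0.0002  0.0057] shift [-0.0045 -0.0013 -0.0094]
```

View pics/d.png

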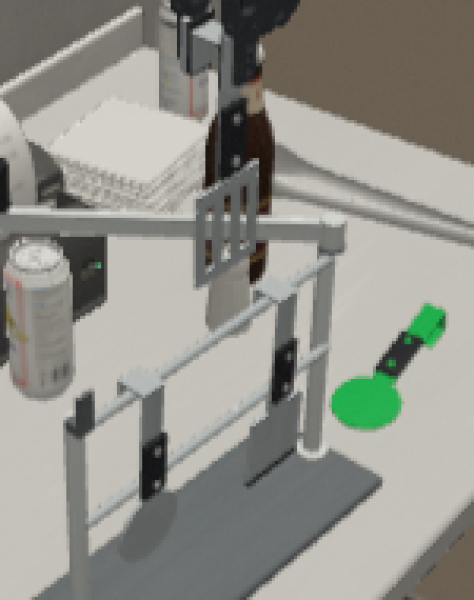

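The turner hangs over the gap, blade corners in the crop at (196,202), (257,160), (257,247), (194,288). I'll intersect these with the strap plane.

```bash
python3 - <<'E'
from h import *
o=get_obs();p=np.array(o['position']);M=R.from_quat(o['ee_rot']).as_matrix();n=M[:,1];print('n',n.round(3))
X=n if n[0]>0 else -n
X[2]=0;q=p-X*.012  # strap's outer (-x) face is nearer the robot; camera is at +y: sees -x? use both
for d in(.012,.009):
  q=p-X*d;L=[]
  for u,v in((196,202),(257,160),(257,247),(194,288),(208,32)):
    c=((u+.5)/3.16-.5+290,(v+.5)/3.158-.5+120);O,D=ray('scene',c);x=O+D*((q-O)@X)/(D@X);L.append(x)
  L=np.array(L);print((L*1e3).round(1).tolist(),'centre',(L[:4].mean(0)*1e3).round(1))
c=((208+.5)/3.16-.5+290,(32+.5)/3.158-.5+120);O,D=ray('scene',c);Yd=M[:,0];Yd[2]=0
x=O+D*((p-O)@X)/(D@X);print('crest',x)
r=np.array([.4423,-.1232]);u=np.array([.083,.9966]);print('tcp along',(p[:2]-r)@u)
E
```

```text
n [ 0.997 -0.076 -0.001]
[[433.0, -89.0, 332.7], [428.7, -146.4, 335.7], [428.4, -150.5, 268.0], [433.1, -88.6, 268.7], [432.5, -96.7, 443.4]] centre [ 430.8 -118.6  301.3]
[[435.8, -92.7, 329.7], [431.4, -150.5, 332.7], [431.1, -154.5, 264.6], [435.8, -92.4, 265.3], [435.2, -100.5, 441.0]] centre [ 433.5 -122.5  298.1]
crest [ 0.44334579 -0.11179204  0.4337275 ]
tcp along 0.005320520414720744
```

Blade is centred on the TCP to within ~1 mm. Correcting about 4 mm along the rail and 1–2 mm across, then lowering in stages.

Call:
jog_arm([
  [[0, 0, 0.006], [-0.004, -0.0015, 0], 0.015],
  [[0, 0, 0.006], [-0.004, -0.0015, 0.02], 0.015],
  [[0, 0, 0.006], [-0.004, -0.0015, 0.045], 0.015],
  [[0, 0, 0.006], [-0.004, -0.0015, 0.07], 0.015],
  [[0, 0, 0.006], [-0.004, -0.0015, 0.095], 0.015],
  [[0, 0, 0.006], [-0.004, -0.0015, 0.12], 0.015],
  [[0, 0, 0.006], [-0.004, -0.0015, 0.14], 0.015],
  [[0, 0, 0.006], [-0.004, -0.0015, 0.15], 0.015],
])

```text
clock: 6.83
position: [0.4397, -0.1226, 0.2481]
ee_rot: [0.736, 0.677, -0.001, -0.001]
ft_force: [-0.2, 0.6, -2.0]
grip_width: 0.273
grasp_force: 41.1
```

```bash
python3 - <<'E'
from h import *
go((.4408,-.1225,.1765,-4.75))
c=camera('scene');print(get_obs()['ft_force'])
s=c['img']
cv2.imwrite('pics/e.png',cv2.resize(s[180:330,300:410],(440,600),interpolation=3)[:,:,::-1])
E
```

```text
turn [-0.0037 -0.0004  0.    ] shift [0.0002 0.0014 0.0716]
[-1.36184498 -0.06344592 -3.27110243]
```

View pics/e.png

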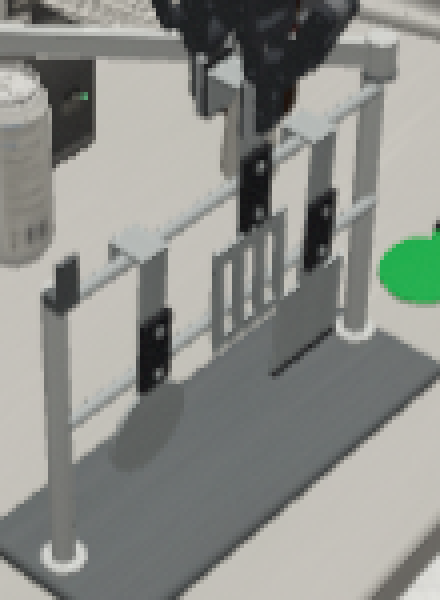

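The hooks are unmoved. The turner appears closer to the scraper than to the skimmer in this oblique view, so I'll compute positions along the rail.

```bash
python3 - <<'E'
from h import *
S=lambda u,v:((u+.5)/4-.5+300,(v+.5)/4-.5+180)
X=np.array([.9966,-.083,0]);U=np.array([.083,.9966,0]);r=np.array([.4423,-.1232,.2])
def al(uv,off,lean,r=r):
    O,D=ray('scene',S(*uv));n=X+np.array([0,0,lean]);q=r+X*off
    x=O+D*((q-O)@n)/(D@n);return round(((x-r)@U)*1e3,1),round(x[2]*1e3,1)
for dx in(-.003,0,.003):
  print('dx',dx)
  q=r+X*dx
  print(' scraper',[al(p,-.012,.04,q) for p in((277,290),(273,375),(340,256),(337,325))])
  print(' skimmer',[al(p,-.012,.04,q) for p in((112,428),(184,428),(148,428))])
  print(' straps', [al(p,-.012,.04,q) for p in((137,300),(166,300),(308,170),(334,170))])
o=np.array(get_obs()['position']);print(((o-r)@X,(o-r)@U))
q=r+X*((o-r)@X)
print(' turner',[al(p,-.012,0,q) for p in((213,255),(285,208),(284,312),(213,350))],'strap',[al(p,-.012,0,q) for p in((243,100),)])
E
```

```text
dx -0.003
 scraper [(np.float64(-29.4), np.float64(121.5)), (np.float64(-32.8), np.float64(53.6)), (np.float64(-86.4), np.float64(111.0)), (np.float64(-91.3), np.float64(53.9))]
 skimmer [(np.float64(103.2), np.float64(109.8)), (np.float64(44.5), np.float64(66.8)), (np.float64(74.6), np.float64(88.9))]
 straps [(np.float64(86.9), np.float64(189.6)), (np.float64(64.5), np.float64(175.1)), (np.float64(-47.5), np.float64(196.5)), (np.float64(-71.5), np.float64(182.8))]
dx 0
 scraper [(np.float64(-33.4), np.float64(117.2)), (np.float64(-36.9), np.float64(48.8)), (np.float64(-90.8), np.float64(106.6)), (np.float64(-95.7), np.float64(49.1))]
 skimmer [(np.float64(99.9), np.float64(105.4)), (np.float64(40.9), np.float64(62.1)), (np.float64(71.2), np.float64(84.3))]
 straps [(np.float64(83.5), np.float64(185.6)), (np.float64(61.0), np.float64(171.0)), (np.float64(-51.6), np.float64(192.6)), (np.float64(-75.7), np.float64(178.7))]
dx 0.003
 scraper [(np.float64(-37.5), np.float64(112.8)), (np.float64(-40.9), np.float64(44.0)), (np.float64(-95.1), np.float64(102.2)), (np.float64(-100.1), np.float64(44.4))]
 skimmer [(np.float64(96.7), np.float64(101.0)), (np.float64(37.3), np.float64(57.4)), (np.float64(67.7), np.float64(79.8))]
 straps [(np.float64(80.1), np.float64(181.6)), (np.float64(57.5), np.float64(166.9)), (np.float64(-55.8), np.float64(188.6)), (np.float64(-80.0), np.float64(174.7))]
(np.float64(-0.0023314111508672326), np.float64(0.0001401856518713818))
 turner [(np.float64(28.6), np.float64(183.4)), (np.float64(-29.9), np.float64(180.5)), (np.float64(-33.5), np.float64(104.2)), (np.float64(26.9), np.float64(115.7))] strap [(np.float64(8.2), np.float64(271.5))]
```

```bash
python3 - <<'E'
from h import *
t=cv2.cvtColor(cv2.imread('pics/top0.png'),cv2.COLOR_BGR2GRAY).astype(float)
X=np.array([.9966,-.083,0]);r=np.array([.4423,-.1232,.2])
for c in(325,335,345,355,365):
    col=t[262:300,c-1:c+2].mean(1);print(c,col[6:24].round().astype(int).tolist())
    y0=int(round(278+(c-346)*.1475)); # upper bar guess
    k=np.arange(y0-3,y0+4);pk=y0-3+np.argmax(t[y0-3:y0+4,c-1:c+2].mean(1))
    k=np.arange(pk-1,pk+2);w=t[k,c-1:c+2].mean(1)-85;w=w.clip(0);v=(k*w).sum()/w.sum()
    p=plane('top',(c,v),.2);print(' v',round(v,2),'x rel',round((p-r)@X*1e3,1))
E
```

```text
325 [101, 102, 103, 103, 102, 104, 132, 157, 158, 132, 101, 95, 116, 152, 164, 140, 103, 99]
 v 275.87 x rel 0.4
335 [96, 101, 101, 103, 103, 102, 99, 112, 150, 166, 148, 110, 95, 105, 138, 160, 153, 120]
 v 276.99 x rel 1.2
345 [113, 94, 100, 101, 102, 102, 101, 99, 103, 129, 157, 161, 135, 101, 93, 112, 152, 166]
 v 278.89 x rel 0.5
355 [168, 135, 100, 96, 99, 102, 102, 102, 100, 97, 106, 148, 166, 147, 114, 98, 104, 133]
 v 280.0 x rel 1.4
365 [172, 172, 160, 114, 95, 98, 100, 101, 102, 100, 99, 103, 128, 155, 161, 137, 100, 93]
 v 281.91 x rel 0.6
```

Call:
jog_arm([
  [[-0.004, 0, 0], [0.001, 0.002, 0.0], 0.015],
  [[-0.004, 0, 0], [0.001, 0.002, 0.01], 0.015],
  [[-0.004, 0, 0], [0.001, 0.002, 0.02], 0.015],
  [[-0.004, 0, 0], [0.001, 0.002, 0.032], 0.015],
  [[-0.004, 0, 0], [0.001, 0.002, 0.044], 0.015],
  [[-0.004, 0, 0], [0.001, 0.002, 0.054], 0.015],
  [[-0.004, 0, 0], [0.001, 0.002, 0.06], 0.015],
  [[-0.004, 0, 0], [0.001, 0.002, 0.06], 0.015],
])

```text
clock: 7.65
position: [0.442, -0.1225, 0.189]
ee_rot: [0.736, 0.677, 0.0, 0.0]
ft_force: [-0.8, -0.3, -1.7]
grip_width: 0.273
grasp_force: 41.1
```

```bash
python3 - <<'E'
from h import *
go((.4420,-.1225,.1755,-4.75))
c=camera('scene');print(get_obs()['ft_force'])
s=c['img']
cv2.imwrite('pics/f.png',cv2.resize(s[180:330,300:410],(440,600),interpolation=3)[:,:,::-1])
E
```

```text
turn [ 0.0011 -0.0003 -0.0011] shift [ 0.     -0.      0.0135]
[-1.32037797  0.40732442 -0.33584436]
```

View pics/f.png

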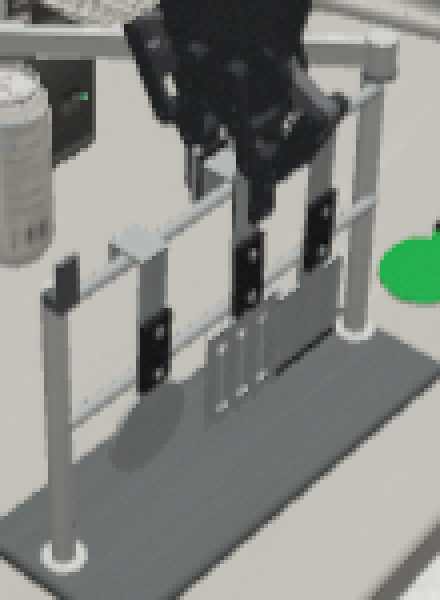

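All ten views are used, so from here I measure numerically. In this one, the blade spans about x 207–278, the scraper's left edge is at 275 and the skimmer's right edge at 184.

```bash
python3 - <<'E'
from h import *
S=lambda u,v:((u+.5)/4-.5+300,(v+.5)/4-.5+180)
X=np.array([.9966,-.083,0]);U=np.array([.083,.9966,0]);r=np.array([.4423,-.1232,.2])
def al(uv,off,lean,r=r):
    O,D=ray('scene',S(*uv));n=X+np.array([0,0,lean]);q=r+X*off
    x=O+D*((q-O)@n)/(D@n);return round(float((x-r)@U)*1e3,1),round(float(x[2])*1e3,1)
for dx in(0,.002,.004):
  q=r+X*dx
  print(dx,'turner',[al(p,-.012-.0012,0,q) for p in((208,338),(279,292),(277,375),(206,427),(234,270),(263,232))])
  print('  scr',[al(p,-.012,.04,q) for p in((277,290),(340,256))],'sk',[al(p,-.012,.04,q) for p in((112,428),(184,428))])
a=cv2.imread('pics/scene0.png').astype(int);b=camera('scene')['img'][:,:,::-1].astype(int)
D=np.abs(a-b).max(2)
for y in range(262,286,4): print(y,D[y,344:378].tolist())
g=b.mean(2).astype(int)
for y in range(262,286,4): print(y,g[y,344:378].tolist())
E
```

```text
0 turner [(29.9, 125.7), (-29.6, 120.8), (-31.4, 57.1), (30.0, 59.6), (9.9, 161.0), (-13.4, 173.2)]
  scr [(-33.4, 117.2), (-90.8, 106.6)] sk [(99.9, 105.4), (40.9, 62.1)]
0.002 turner [(27.6, 123.0), (-32.1, 118.0), (-33.9, 54.1), (27.7, 56.6), (7.5, 158.4), (-15.8, 170.6)]
  scr [(-36.1, 114.3), (-93.7, 103.7)] sk [(97.7, 102.4), (38.5, 59.0)]
0.004 turner [(25.2, 120.2), (-34.7, 115.2), (-36.5, 51.1), (25.4, 53.6), (5.0, 155.7), (-18.3, 168.0)]
  scr [(-38.8, 111.3), (-96.6, 100.7)] sk [(95.6, 99.5), (36.1, 55.9)]
262 [0, 0, 0, 0, 0, 1, 0, 9, 9, 21, 29, 108, 98, 99, 95, 52, 3, 60, 76, 21, 6, 1, 15, 15, 4, 1, 1, 1, 2, 1, 1, 1, 1, 1]
266 [1, 1, 1, 1, 1, 1, 5, 73, 87, 96, 51, 4, 58, 37, 10, 6, 2, 11, 16, 13, 5, 6, 15, 16, 12, 1, 1, 2, 2, 1, 0, 1, 1, 1]
270 [1, 1, 1, 1, 1, 1, 3, 58, 39, 13, 7, 2, 13, 16, 14, 3, 3, 18, 16, 11, 4, 5, 12, 7, 3, 1, 0, 0, 1, 1, 1, 1, 0, 1]
274 [0, 1, 1, 1, 1, 1, 0, 12, 20, 13, 3, 1, 17, 15, 13, 3, 11, 10, 16, 10, 24, 10, 6, 7, 9, 1, 1, 1, 2, 0, 1, 1, 1, 2]
278 [1, 0, 2, 1, 1, 1, 3, 16, 16, 14, 2, 1, 13, 15, 12, 11, 10, 9, 2, 10, 1, 1, 1, 0, 2, 2, 0, 2, 1, 
[... 405 characters left out ...]
 90, 97, 98, 97, 98, 96, 96, 87, 70, 32]
270 [190, 191, 191, 191, 191, 191, 187, 121, 97, 99, 102, 107, 98, 95, 98, 106, 107, 94, 96, 99, 111, 102, 95, 95, 99, 98, 88, 58, 41, 72, 89, 112, 112, 112]
274 [186, 178, 171, 136, 109, 108, 109, 100, 94, 98, 107, 107, 94, 96, 97, 107, 97, 97, 94, 100, 132, 100, 103, 101, 96, 99, 111, 111, 111, 109, 110, 111, 111, 111]
278 [95, 96, 110, 112, 111, 109, 108, 95, 94, 97, 106, 107, 97, 95, 100, 119, 100, 100, 107, 101, 110, 109, 111, 110, 109, 110, 110, 110, 110, 112, 111, 110, 112, 113]
282 [95, 99, 110, 110, 110, 109, 108, 93, 95, 98, 101, 98, 100, 109, 109, 110, 112, 110, 109, 110, 110, 110, 111, 111, 110, 110, 111, 112, 113, 112, 110, 110, 110, 110]
```

Call:
jog_arm([
  [[0, 0, 0], [0.002, 0, 0.0], 0.015],
  [[0, 0, 0], [0.002, 0, 0.004], 0.015],
  [[0, 0, 0], [0.002, 0, 0.008], 0.015],
  [[0, 0, 0], [0.002, 0, 0.011], 0.015],
  [[0, 0, 0], [0.002, 0, 0.013], 0.015],
  [[0, 0, 0], [0.002, 0, 0.013], 0.015],
])

```text
clock: 8.3
position: [0.4426, -0.1207, 0.1768]
ee_rot: [0.736, 0.677, 0.001, 0.001]
ft_force: [-0.2, -0.1, -1.9]
grip_width: 0.275
grasp_force: 41.2
```

```bash
python3 - <<'E'
from h import *
go((.4420,-.1205,.1755,-4.75))
print(get_obs()['ft_force'])
s=camera('scene')['img'];cv2.imwrite('pics/g.png',s[:,:,::-1]);a=cv2.imread('pics/scene0.png').mean(2).astype(int);b=s.mean(2).astype(int)
for y in range(256,276,4):print(y,'0',a[y,336:390].tolist());print(y,'n',b[y,336:390].tolist())
E
```

```text
turn [ 0.0022  0.0001 -0.0011] shift [ 0.0001 -0.0006  0.0013]
[-0.20516705 -0.10519691 -1.92887318]
256 0 [96, 97, 95, 94, 92, 132, 171, 191, 191, 192, 191, 192, 191, 191, 192, 191, 190, 188, 181, 184, 178, 163, 142, 138, 168, 191, 191, 191, 192, 191, 191, 192, 188, 102, 95, 96, 98, 97, 97, 96, 97, 98, 98, 97, 96, 96, 96, 103, 141, 170, 124, 115, 117, 117]
256 n [96, 97, 95, 94, 92, 133, 171, 191, 191, 192, 191, 191, 192, 192, 192, 191, 192, 189, 182, 183, 153, 61, 26, 23, 25, 23, 24, 23, 75, 191, 190, 184, 171, 102, 96, 98, 98, 97, 96, 96, 97, 99, 98, 96, 95, 95, 97, 102, 141, 170, 124, 114, 117, 117]
260 0 [61, 44, 38, 28, 22, 25, 64, 174, 192, 192, 191, 184, 188, 184, 182, 173, 156, 141, 149, 168, 191, 191, 191, 191, 192, 191, 191, 190, 177, 132, 107, 107, 102, 100, 97, 97, 97, 96, 97, 97, 97, 98, 97, 96, 94, 97, 96, 109, 196, 183, 110, 115, 119, 118]
260 n [58, 42, 39, 29, 22, 23, 65, 174, 192, 192, 191, 184, 188, 184, 182, 174, 157, 141, 150, 166, 167, 61, 24, 21, 26, 50, 56, 56, 80, 101, 97, 96, 95, 101, 97, 97, 98, 97, 96, 96, 97, 98, 98, 98, 95, 97, 95, 108, 196, 182, 109, 1
[... 854 characters left out ...]
83, 171, 176, 120, 99, 98, 100, 96, 98, 108, 98, 97, 97, 100, 108, 99, 97, 97, 102, 97, 99, 97, 97, 82, 56, 50, 89, 112, 112, 113, 112, 110, 110, 110, 110, 109, 110, 110, 112, 113]
272 0 [23, 24, 34, 89, 75, 36, 109, 190, 190, 192, 191, 190, 176, 131, 105, 108, 108, 109, 110, 110, 109, 109, 109, 108, 109, 108, 108, 107, 108, 109, 108, 94, 82, 57, 50, 88, 111, 112, 111, 111, 110, 110, 111, 111, 111, 110, 111, 111, 113, 114, 112, 110, 110, 110]
272 n [22, 22, 35, 88, 75, 35, 109, 190, 191, 191, 190, 190, 176, 131, 98, 94, 97, 98, 109, 99, 98, 96, 100, 108, 102, 98, 96, 99, 106, 97, 97, 96, 84, 56, 48, 88, 110, 113, 112, 111, 110, 110, 109, 111, 110, 111, 111, 112, 113, 114, 113, 111, 109, 110]
```

Gap is balanced in the image. Final lowering, then release.

Call:
jog_arm([
  [[0.002, 0, 0], [0, 0, 0.0008], 0.015],
  [[0.002, 0, 0], [0, 0, 0.0015], 0.015],
  [[0.002, 0, 0], [0, 0, 0.0015], 0.015],
  [[0.002, 0, 0], [0, 0, 0.0015], 0.026],
  [[0.002, 0, 0], [0, 0, 0.0015], 0.03],
  [[0.002, 0, 0], [0, 0, 0.0015], 0.036],
  [[0.002, 0, 0], [0, 0, 0.0015], 0.044],
  [[0.002, 0, 0], [0, 0, 0.0015], 0.05],
], force=20)

```text
clock: 9.02
position: [0.443, -0.1207, 0.176]
ee_rot: [0.736, 0.677, 0.0, 0.001]
ft_force: [0.5, -0.2, -0.2]
grip_width: 0.582
grasp_force: 0.0
```

```bash
python3 - <<'E'
from h import *
print(get_obs()['ft_force'])
s=camera('scene')['img'];cv2.imwrite('pics/g2.png',s[:,:,::-1]);a=cv2.imread('pics/scene0.png').mean(2).astype(int);b=s.mean(2).astype(int)
for y in range(260,276,4):print(y,'n',b[y,336:390].tolist())
E
```

```text
[ 0.50796624 -0.1750533  -0.1745417 ]
260 n [61, 41, 39, 28, 21, 23, 64, 174, 192, 192, 190, 184, 189, 184, 181, 173, 156, 137, 106, 38, 22, 20, 22, 45, 62, 78, 97, 95, 97, 96, 107, 107, 102, 100, 97, 98, 99, 97, 96, 97, 97, 98, 97, 95, 96, 96, 96, 108, 196, 183, 110, 115, 119, 116]
264 n [24, 23, 30, 67, 50, 23, 68, 178, 184, 180, 167, 147, 140, 158, 190, 191, 189, 183, 147, 113, 98, 95, 96, 95, 98, 106, 98, 96, 98, 108, 110, 109, 99, 99, 98, 97, 97, 97, 96, 98, 98, 97, 86, 56, 50, 81, 112, 110, 113, 146, 179, 194, 197, 199]
268 n [23, 23, 23, 24, 22, 26, 64, 130, 167, 190, 190, 189, 164, 166, 85, 98, 95, 92, 98, 99, 108, 98, 96, 96, 106, 104, 96, 96, 99, 108, 108, 107, 104, 97, 98, 98, 96, 83, 56, 50, 89, 111, 113, 113, 111, 111, 110, 110, 110, 110, 109, 110, 111, 112]
272 n [25, 23, 36, 90, 76, 36, 109, 191, 191, 192, 190, 167, 97, 96, 99, 107, 98, 95, 97, 104, 103, 98, 95, 99, 107, 98, 96, 95, 105, 108, 108, 94, 83, 58, 49, 89, 111, 111, 113, 111, 110, 110, 111, 110, 110, 110, 111, 110, 113, 114, 112, 111, 109, 110]
```

Released. The turner blade sits at cols 348–365, the scraper edge at 368 is unchanged, and background is visible between them. Lifting clear.

Call:
jog_arm([
  [[0, 0, 0], [0, 0, -0.01], 0.05],
  [[0, 0, 0], [0, 0, -0.025], 0.05],
  [[0, 0, 0], [0, 0, -0.05], 0.05],
  [[0, 0, 0], [0, 0, -0.085], 0.05],
  [[0, 0, 0], [0, 0, -0.12], 0.05],
  [[0, 0, 0], [0, 0, -0.16], 0.05],
  [[0, 0, 0], [0, 0, -0.18], 0.05],
  [[0, 0, 0], [0, 0, -0.18], 0.05],
])

```text
clock: 9.73
position: [0.4442, -0.1207, 0.3617]
ee_rot: [0.736, 0.677, 0.002, 0.004]
ft_force: [-0.2, 0.3, 0.2]
grip_width: 0.589
grasp_force: 0.0
```

```bash
python3 - <<'E'
from h import *
s=camera('scene')['img'];cv2.imwrite('pics/h.png',s[:,:,::-1]);a=cv2.imread('pics/scene0.png').mean(2).astype(int);b=s.mean(2).astype(int)
for y in (228,244,256,268,272):print(y,'n',b[y,336:390].tolist())
# displacement of neighbours: diff outside turner
D=np.abs(a-b);D[D<25]=0
for n,(x0,x1,y0,y1) in {'skim':(325,347,238,300),'scra':(368,390,205,275),'all rack':(300,400,190,320)}.items():print(n,(D[y0:y1,x0:x1]>0).sum())
go((.627,-.122,.35,-56))
E
```

```text
228 n [192, 192, 191, 191, 191, 190, 191, 192, 192, 191, 191, 192, 189, 143, 99, 113, 136, 168, 174, 186, 183, 183, 184, 183, 184, 170, 161, 105, 178, 191, 192, 192, 191, 191, 192, 192, 192, 192, 192, 191, 166, 99, 95, 87, 80, 50, 40, 55, 144, 196, 197, 193, 127, 118]
244 n [170, 151, 89, 94, 94, 111, 193, 192, 192, 192, 192, 191, 192, 193, 193, 192, 192, 192, 191, 181, 101, 95, 86, 67, 51, 39, 32, 75, 193, 192, 192, 192, 192, 187, 180, 185, 180, 170, 146, 101, 21, 22, 24, 38, 53, 68, 144, 173, 118, 136, 193, 111, 117, 118]
256 n [97, 97, 95, 94, 92, 133, 170, 191, 191, 192, 192, 192, 192, 191, 192, 192, 191, 187, 159, 60, 20, 24, 24, 24, 36, 29, 94, 191, 177, 181, 191, 191, 187, 102, 97, 98, 98, 97, 95, 95, 97, 97, 97, 95, 95, 94, 98, 102, 141, 170, 124, 114, 117, 118]
268 n [24, 23, 24, 24, 20, 26, 65, 130, 168, 190, 191, 190, 165, 166, 86, 96, 97, 92, 96, 98, 107, 98, 97, 97, 106, 104, 97, 97, 98, 108, 109, 108, 104, 96, 98, 98, 97, 82, 55, 50, 89, 111, 113, 113, 111, 110, 109, 110, 110, 108, 110, 111, 111, 112]
272 n [23, 24, 32, 88, 75, 35, 108, 190, 191, 191, 190, 167, 97, 97, 100, 108, 98, 96, 97, 104, 103, 99, 95, 100, 108, 98, 95, 96, 106, 109, 108, 94, 83, 55, 49, 89, 111, 112, 111, 110, 110, 109, 109, 111, 109, 110, 111, 111, 111, 114, 112, 111, 109, 111]
skim 0
scra 0
all rack 389
turn [ 0.0061 -0.0009  0.8936] shift [0.014  0.1828 0.01  ]
```

Turner hangs and the neighbours have zero changed pixels. On to the knob.

Call:
jog_arm([
  [[0, 0, 0.12], [0, 0.03, 0], 0.05],
  [[0, 0, 0.24], [0, 0.06, 0], 0.05],
  [[0, 0, 0.36], [0, 0.09, 0], 0.05],
  [[0, 0, 0.48], [0.005, 0.12, 0], 0.05],
  [[0, 0, 0.6], [0.01, 0.15, 0], 0.05],
  [[0, 0, 0.72], [0.014, 0.183, 0.005], 0.05],
  [[0, 0, 0.84], [0.014, 0.183, 0.01], 0.05],
  [[0, 0, 0.89], [0.014, 0.183, 0.01], 0.05],
])

```text
clock: 10.45
position: [0.6269, -0.1212, 0.342]
ee_rot: [0.957, 0.291, -0.002, -0.002]
ft_force: [-0.6, 0.4, -0.5]
grip_width: 0.586
grasp_force: 0.0
```

```bash
python3 -c "
from h import *
go((.627,-.122,.24,-56))"
```

```text
turn [-0.0045  0.0026 -0.0019] shift [-1.00e-04  1.20e-03  1.02e-01]
```

Call:
jog_arm([
  [[0, 0, 0], [0, 0.001, 0.02], 0.05],
  [[0, 0, 0], [0, 0.001, 0.04], 0.05],
  [[0, 0, 0], [0, 0.001, 0.06], 0.05],
  [[0, 0, 0], [0, 0.001, 0.08], 0.05],
  [[0, 0, 0], [0, 0.001, 0.095], 0.05],
  [[0, 0, 0], [0, 0.001, 0.1], 0.05],
  [[0, 0, 0], [0, 0.001, 0.1], 0.04],
  [[0, 0, 0], [0, 0.001, 0.1], 0.032],
])

```text
clock: 11.12
position: [0.6269, -0.1229, 0.2465]
ee_rot: [0.956, 0.294, 0.0, 0.0]
ft_force: [0.7, -1.1, 0.4]
grip_width: 0.376
grasp_force: 0.0
```

```bash
python3 -c "
from h import *
o=get_obs();print(o['position'],o['grip_width'],o['ft_force'],np.round(o['joint_pos'],2))
go((.627,-.122,.24,-56))"
```

```text
[ 0.62690637 -0.12291372  0.24653326] 0.3755169113771816 [ 0.69951702 -1.09449481  0.42423144] [ 0.52  0.41 -0.54  1.38  0.21  1.41 -0.99]
turn [ 0.0009 -0.0006  0.0035] shift [ 0.0006 -0.0007  0.0065]
```

Call:
jog_arm([
  [[0, 0, 0], [0, 0, 0.004], 0.025],
  [[0, 0, 0], [0, 0, 0.004], 0.02],
  [[0, 0, 0], [0, 0, 0.004], 0.012],
  [[0, 0, 0], [0, 0, 0.004], 0.012],
  [[0, 0, 0], [0, 0, 0.004], 0.012],
], force=20)

```text
clock: 11.53
position: [0.6271, -0.1229, 0.2426]
ee_rot: [0.956, 0.294, 0.001, 0.001]
ft_force: [0.2, -0.1, 0.8]
grip_width: 0.18
grasp_force: 20.1
```

```bash
python3 - <<'E'
from h import *
o=get_obs();p=np.array(o['position']);h=np.array([.432,-.2521]);d=p[:2]-h
th=np.arctan2(d[1],d[0]);print(p,np.hypot(*d),'keeper',np.radians(85.25)-th,o['ft_force'])
g=[]
for k in np.arange(1,13)*.08:
    if th+k>np.radians(85.4): k=np.radians(85.25)-th
    a=th+k;q=h+.235*np.array([np.cos(a),np.sin(a)]);g.append((q[0],q[1],p[2],np.degrees(a)-90))
go(*g)
E
```

```text
[ 0.62708652 -0.12289208  0.24259089] 0.23399452405316623 keeper 0.9029121891617351 [ 0.18618141 -0.09394576  0.75819411]
turn [ 0.0015 -0.001  -0.0682] shift [ 0.0005 -0.0188 -0.    ]
turn [ 0.0015 -0.001  -0.1482] shift [-0.0016 -0.0375 -0.0001]
turn [ 0.0016 -0.0009 -0.2282] shift [-0.0051 -0.0559 -0.0001]
turn [ 0.0016 -0.0008 -0.3082] shift [-0.01   -0.074  -0.0001]
turn [ 0.0016 -0.0008 -0.3882] shift [-0.0165 -0.0917 -0.0002]
turn [ 0.0017 -0.0007 -0.4682] shift [-0.0243 -0.1088 -0.0002]
turn [ 0.0017 -0.0006 -0.5482] shift [-0.0334 -0.1252 -0.0002]
turn [ 1.700e-03 -6.000e-04 -6.282e-01] shift [-0.0438 -0.1409 -0.0003]
turn [ 1.800e-03 -5.000e-04 -7.082e-01] shift [-0.0555 -0.1556 -0.0003]
turn [ 1.800e-03 -4.000e-04 -7.882e-01] shift [-0.0683 -0.1694 -0.0003]
turn [ 1.800e-03 -4.000e-04 -8.682e-01] shift [-0.0821 -0.1821 -0.0004]
turn [ 1.800e-03 -3.000e-04 -8.911e-01] shift [-0.0863 -0.1855 -0.0004]
```

Knob gripped (15.4 mm, consistent with 16). Following the arc.

Call:
jog_arm([
  [[0, 0, -0.07], [0, -0.019, 0], 0.012],
  [[0, 0, -0.15], [-0.002, -0.037, 0], 0.012],
  [[0, 0, -0.23], [-0.005, -0.056, 0], 0.012],
  [[0, 0, -0.31], [-0.01, -0.074, 0], 0.012],
  [[0, 0, -0.39], [-0.0165, -0.092, 0], 0.012],
  [[0, 0, -0.47], [-0.0243, -0.109, 0], 0.012],
  [[0, 0, -0.55], [-0.0334, -0.125, 0], 0.012],
  [[0, 0, -0.63], [-0.0438, -0.141, 0], 0.012],
])

```text
clock: 12.2
position: [0.5103, -0.0339, 0.2423]
ee_rot: [0.817, 0.576, -0.001, 0.002]
ft_force: [-4.0, -14.8, 7.5]
grip_width: 0.179
grasp_force: 20.9
```

```bash
python3 - <<'E'
from h import *
o=get_obs();p=np.array(o['position']);h=np.array([.432,-.2521]);d=p[:2]-h
th=np.arctan2(d[1],d[0]);print(p,np.hypot(*d),'keeper',np.radians(85.25)-th,o['ft_force'])
g=[]
for k in (.2,.15,.1,.06,.03,0,-.02):
    a=np.radians(85.25)-k;q=h+.235*np.array([np.cos(a),np.sin(a)]);g.append((q[0],q[1],p[2],np.degrees(a)-90))
go(*g)
E
```

```text
[ 0.51029444 -0.03392972  0.24231547] 0.2317936350690645 keeper 0.26165038431006016 [ -4.00097224 -14.76058356   7.49101567]
turn [ 0.0019  0.0047 -0.0603] shift [ 0.0028 -0.0145 -0.    ]
turn [ 0.0017  0.0048 -0.1103] shift [ 0.0018 -0.0262 -0.0001]
turn [ 0.0016  0.0048 -0.1603] shift [ 0.0002 -0.0378 -0.0001]
turn [ 0.0015  0.0049 -0.2003] shift [-0.0015 -0.0471 -0.0001]
turn [ 0.0015  0.0049 -0.2303] shift [-0.003  -0.054  -0.0001]
turn [ 0.0014  0.0049 -0.2603] shift [-0.0047 -0.0608 -0.0001]
turn [ 0.0013  0.0049 -0.2803] shift [-0.006  -0.0653 -0.0001]
```

Radial load is 15 N inward, so I'll trim the radius and finish gently.

Call:
jog_arm([
  [[0, 0, -0.05], [-0.003, -0.012, 0], 0.012],
  [[0, 0, -0.1], [-0.004, -0.024, 0], 0.012],
  [[0, 0, -0.15], [-0.005, -0.035, 0], 0.012],
  [[0, 0, -0.2], [-0.007, -0.045, 0], 0.012],
  [[0, 0, -0.23], [-0.008, -0.052, 0], 0.012],
  [[0, 0, -0.25], [-0.009, -0.056, 0], 0.012],
  [[0, 0, -0.26], [-0.009, -0.058, 0], 0.012],
  [[0, 0, -0.26], [-0.009, -0.058, 0], 0.012],
])

```text
clock: 12.87
position: [0.4537, -0.0222, 0.2424]
ee_rot: [0.737, 0.676, -0.001, 0.002]
ft_force: [-1.3, -9.2, 1.9]
grip_width: 0.175
grasp_force: 20.6
```

```bash
python3 - <<'E'
from h import *
o=get_obs();p=np.array(o['position']);h=np.array([.432,-.2521]);d=p[:2]-h
th=np.arctan2(d[1],d[0]);print(p,np.hypot(*d),'keeper',np.radians(85.25)-th,o['ft_force'])
E
```

```text
[ 0.45366993 -0.02223074  0.242393  ] 0.23088842470592882 keeper 0.011089739914324603 [-1.27390348 -9.23371919  1.94688847]
```

Call:
jog_arm([
  [[0, 0, 0], [-0.002, -0.001, 0], 0.012],
  [[0, 0, 0], [-0.003, -0.002, 0], 0.012],
  [[0, 0, 0], [-0.003, -0.003, 0], 0.012],
  [[0, 0, 0], [-0.003, -0.004, 0], 0.012],
  [[0, 0, 0], [-0.003, -0.004, 0], 0.012],
])

```text
clock: 13.28
position: [0.4533, -0.0224, 0.2426]
ee_rot: [0.736, 0.677, 0.004, 0.004]
ft_force: [25.8, -0.9, -14.3]
grip_width: 0.179
grasp_force: 20.7
```

Contact with the stop (25.8 N, no further travel). Opening and lifting away.

Call:
jog_arm([
  [[0, 0, 0], [0, 0, 0], 0.02],
  [[0, 0, 0], [0, 0.001, 0], 0.03],
  [[0, 0, 0], [0, 0.003, 0], 0.045],
  [[0, 0, 0], [0, 0.004, 0], 0.045],
  [[0, 0, 0], [0, 0.004, -0.02], 0.045],
  [[0, 0, 0], [0, 0.004, -0.05], 0.045],
  [[0, 0, 0], [0, 0.004, -0.09], 0.045],
  [[0, 0, 0], [0, 0.004, -0.13], 0.045],
])

```text
clock: 13.95
position: [0.4527, -0.0227, 0.3731]
ee_rot: [0.736, 0.677, -0.0, 0.0]
ft_force: [0.7, 0.3, 0.7]
grip_width: 0.525
grasp_force: 0.0
```

Call:
jog_arm([
  [[0, 0, 0], [0.03, 0, -0.02], 0.045],
  [[0, 0, 0], [0.07, 0, -0.02], 0.045],
  [[0, 0, 0], [0.11, 0, -0.02], 0.045],
  [[0, 0, 0], [0.15, 0, -0.02], 0.045],
  [[0, 0, 0], [0.19, 0, -0.02], 0.045],
  [[0, 0, 0], [0.22, 0, -0.02], 0.045],
  [[0, 0, 0], [0.25, 0, -0.02], 0.045],
  [[0, 0, 0], [0.25, 0, -0.02], 0.045],
])

```text
clock: 14.62
position: [0.4727, 0.2322, 0.3914]
ee_rot: [0.734, 0.68, 0.001, -0.001]
ft_force: [0.3, 0.4, 0.8]
grip_width: 0.524
grasp_force: 0.0
```

```bash
python3 - <<'E'
from h import *
s=camera('scene')['img'][:,:,::-1];t=camera('top')['img'][:,:,::-1];cv2.imwrite('pics/i.png',s);cv2.imwrite('pics/it.png',t)
h=cv2.imread('pics/h.png').mean(2).astype(int);b=s.mean(2).astype(int);a0=cv2.imread('pics/scene0.png').mean(2)
D=np.abs(b-h)>25
print('vs hung: rack below hooks',D[250:320,300:400].sum(),'vs start skim',(np.abs(b-a0)>25)[256:300,325:347].sum(),'scra',(np.abs(b-a0)>25)[225:275,369:390].sum())
for y in(268,272):print(b[y,336:390].tolist())
# knob: dark pixels on top
g=t.max(2);m=(g<60).astype(np.uint8)
E=np.array(cal('top')['extrinsics'])
def pr(n,w):
    c=cal(n);E=np.linalg.inv(c['extrinsics']);q=c['mtx']@(E[:3,:3]@np.array(w)+E[:3,3]);return (q[:2]/q[2]).round(1)
for z in(.232,.272):
  for n in('top','scene'):print(n,z,'expect shut knob',pr(n,[.4515,-.0205,z]))
im={'top':t,'scene':s}
for n in im:
  u,v=pr(n,[.4515,-.0205,.252]).astype(int);r=im[n][v-16:v+17,u-14:u+15].max(2);k,l,st,ct=cv2.connectedComponentsWithStats((r<70).astype(np.uint8));print(n,[(s_.tolist(),(c+[u-14,v-16]).round(1).tolist()) for s_,c in zip(st[1:],ct[1:]) if s_[4]>8])
# keeper bar in top: bystanders unchanged?
t0=cv2.imread('pics/top0.png').astype(int);d=(np.abs(t-t0).max(2)>40).astype(np.uint8)
k,l,st,ct=cv2.connectedComponentsWithStats(d);print([(x.tolist()) for x in st[1:] if x[4]>25])
E
```

```text
vs hung: rack below hooks 4 vs start skim 0 scra 0
[22, 23, 22, 20, 20, 24, 64, 131, 167, 190, 191, 189, 163, 166, 85, 96, 95, 91, 96, 98, 108, 98, 95, 98, 106, 105, 97, 97, 100, 109, 109, 108, 102, 97, 97, 99, 97, 83, 59, 51, 89, 112, 112, 112, 112, 110, 109, 109, 109, 110, 110, 110, 111, 113]
[23, 24, 34, 88, 77, 35, 109, 191, 191, 191, 190, 168, 96, 97, 99, 106, 99, 96, 97, 105, 102, 98, 95, 100, 106, 96, 96, 96, 106, 108, 108, 94, 83, 56, 51, 90, 112, 112, 111, 112, 111, 110, 111, 110, 109, 110, 110, 112, 111, 113, 111, 110, 109, 110]
top 0.232 expect shut knob [294.6 268.7]
scene 0.232 expect shut knob [322.4 238.8]
top 0.272 expect shut knob [293.7 265.5]
scene 0.272 expect shut knob [322.1 222.6]
top [([10, 11, 7, 10, 52], [293.1, 266.5])]
scene [([5, 0, 8, 6, 28], [315.8, 215.6]), ([10, 8, 8, 19, 125], [321.1, 230.7])]
[[66, 115, 14, 9, 38], [4, 123, 155, 121, 4652], [56, 125, 16, 7, 31], [88, 125, 9, 12, 39], [16, 181, 9, 7, 38], [344, 180, 11, 13, 85], [26, 187, 96, 139, 870], [57, 198, 50, 40, 1206], [49, 206, 16, 22, 47], [361, 212, 39, 64, 83], [168, 239, 10, 5, 33], [144, 245, 10, 7, 28], [173, 245, 14, 7, 53], [161, 258, 10, 5, 28], [161, 263, 16, 20, 127], [282, 263, 26, 10, 109], [317, 271, 57, 13, 187], [172, 281, 43, 53, 729], [338, 280, 10, 4, 29], [383, 281, 23, 7, 66], [124, 328, 150, 122, 6966], [247, 388, 7, 9, 39], [238, 406, 21, 6, 73], [588, 425, 37, 38, 497], [618, 425, 22, 34, 72], [185, 432, 22, 48, 599], [561, 442, 19, 18, 135], [580, 448, 16, 9, 71], [222, 451, 59, 29, 894], [601, 463, 39, 17, 365], [204, 472, 6, 8, 26], [279, 472, 8, 8, 39]]
```

```bash
python3 -c "
from workcell import *
print(hand_in())"
```

```text
the job is handed in; nothing more can be done
None
```

The turner hangs in the gap between the skimmer and scraper, the keeper is shut against its stop, and the job was handed in at about 15 s; camera checks showed no sign that the neighbours, can, shaker or cups had moved, though the arm came near cup_1 in the last top view.

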